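Set the polariser lever of a strain viewer to its index

ROBOT

A 6-joint arm with a two-finger parallel gripper is mounted at the origin on a cart in front of the work surface, level with it; the furniture and walls round the work are solid. World frame = base frame: x ahead of the robot, y to its left, z up, the work surface at z = 0. Lengths are in mm, angles in rad, forces in N, time in s.
With the tool pointing down it reaches from about 350 to 875 mm from the base axis. Payload 4.2 kg.
Tool frame: the origin (TCP) lies at the very end of the fingers, on their centre line; the grasp point (between the pads) lies 19 mm behind it; z points along the fingers, y is the line along which they close (so a half turn about z gives the same grasp; the last joint's range is limited). The gripper opens to 85 mm and grips with 20 to 120 N. Pads are 22 mm wide; open, the fingers measure 114 mm over their backs; the gripper's body (76 mm by 85 mm) begins 54 mm behind the grasp point. The pads swing forward as they close: fully open they stand 13 mm farther back than shut.
Start: joints at [1.512, 0.385, 0.008, 0, -1.194, -0.259], TCP at [195.266, 593.692, 231.312] pointing down, gripper open.
Joint ranges: [-3.14, 3.14], [-1.21, 2.06], [-1.07, 1.41], [-3.16, 2.05], [-2.99, -0.16], [-3.1, 3.1]. Speed limits (rad/s): [2.79, 2.79, 3.14, 3.14, 3.14, 3.14].

INTERFACE

Orientations are given as a unit quaternion [x, y, z, w].
In Python, from bench import arm, optics gives the robot as it stands. The module is installed in compiled form; this text tells all that it offers.
- The arm moves only by the tool step_arm, never from a script. Its argument "motion" is a list of rows, each an object with "dr": the turn, a rotation vector about the tool's x, y, z in units of 8 degrees (1.0 is 8 degrees), a list of three; "slide": the shift along the tool's x, y, z in mm, a list of three; "jaw": the finger opening in mm, from 0 to 85.4. A call has exactly 8 rows; each row is the pose to reach, as a shift and turn from the pose commanded when the call began, along the tool's axes at that moment; what a row does not reach only later rows make up. A row lasts 1/8 s, in which the tool goes at most 62.5 mm and 10.7 degrees, less where a joint would pass 70% of its speed; a pose out of reach is approached as far as the arm can. A call with a gripper value outside its range is refused whole. The fingers move at their own pace and stop on an object; the grip force is fixed at half the most. Time passes only in rows, so rows that repeat a pose let the fingers close, or fill a call up. It gives the time, the measured TCP pose, the force, the opening and the grip force at its end, in the units of the state.
- arm.read_state(): the state, without advancing time (a new reading comes with each control period).
- optics.get_image(name): name is "scene" or "top" or "wrist"; returns the picture (420x560x3 uint8, blue, green, red); there is no depth.
- optics.camera_info(name): a dict with "camera_matrix" (3x3 intrinsics, pixels), "view" (4x4, takes a point from world to camera coordinates); the wrist camera has in their place "T_tool_cam" (4x4, takes a point from camera to tool coordinates, whose origin is the TCP and whose axes are the flange's). Camera axes: x right, y up, looking along -z (the intrinsics and any distortion apply to the point x, -y, -z); pixel columns grow to the right and rows downward; lengths in mm; the calibration is good to about 2 mm. A picture is of the moment at which its call begins: read the wrist's pose just before it. camera_info takes no time and is no camera call.
- arm.job_done(): hands the job in; it is judged then, once.
The state is a dict: "clock": time; "joints": joint angles; "joint_vel": joint speeds; "joint_efforts": joint torques, N m; "position": TCP position; "ee_rot": TCP orientation; "contact_force": force on the tool from outside, world axes, zero at the start; "wrist_torque": the same for the moment, N m; "gripper_width": finger opening in mm; "grasp_force": force on a finger pad.
Only numpy, scipy, OpenCV 4.12 (cv2) and the standard library are available. Lean on these libraries where they do the work, as an engineer would, in place of code of your own. Each camera call takes 0.05 s, during which the arm holds its last target. There are 200 camera calls.

TASK

On the strain viewer, gently push the lever round with a fingertip, without pinching it, until the lever's nose points at the index rider clamped on the rim of the scale, and leave it there. Then press the lamp button on the far side of the viewer's foot fully down and let it go. Leave the rider, the watch case on the window and everything else on the counter where it is.

Things in the scene. Friction and masses are not known exactly. Their poses are not given: they have to be found in the camera images.
- strain_viewer: the strain viewer (polariscope), fixed: black round foot 224 mm across, 18 mm high; on it a drum 100 mm across, 32 mm high, that carries the turning ring. Origin: centre of the underside, on the ring's axis; z up. On its -x side, roughly towards the robot, the foot bears a flat scale (white lines every 10 degrees, to 60 degrees either side of -x, 84 to 99 mm from the axis).
- polar_ring (a joint): angle of the dark knurled ring (94 mm across, top 43 mm above the counter) with its lever, rad, counter-clockwise from above positive, -1.15 to 1.15; at 0 the lever points along the viewer's -x. Turns with light friction (about 1.2 N at the knob), stays where left. Equals index_rider when the lever's nose points at the rider.
- lever_knob (a point): centre of the ball head (14 mm) of the knob, an upright pin 10 mm thick on the lever, 68 mm from the ring's axis, free from 42 to 85 mm above the counter; this point is 78 mm up. The lever is a flat bar 8 mm wide, top 42 mm above the counter, with a pointed nose 83 mm from the axis. Site x: from the nose towards the axis.
- index_rider (a joint): angle of the index rider, rad, measured like polar_ring. The rider is a small aluminium clamp with a screw, 20 mm wide, astride the rim of the foot, 97 to 117 mm from the axis, up to 30 mm above the counter, pointing towards the axis. It is clamped and must stay.
- rider_point (a point): the rider's point, 96.5 mm from the ring's axis, 21 mm above the counter; its x axis runs from the rider towards the ring's axis.
- lamp_button (a joint): travel of the lamp button, m: 0 up, 0.006 fully down; springs back, about 4 N fully down; it counts as pressed beyond 0.004.
- lamp_button_top (a point): centre of the upper face of the lamp button: a round metal push button, 28 mm across, in a low dark housing on the foot, 82 mm from the axis on the viewer's +x side (away from the robot, opposite the scale); pressed straight down.
- watch_case: the empty steel watch case (ring with lugs, 46 x 42 mm, 9 high) lying on the white window (58 mm across, 46.5 mm above the counter, does not turn) in the middle of the ring; origin: centre of its underside. Leave it.
- loupe: black eye loupe, 30 mm across, 31 high, standing beside the viewer; origin: centre of its underside. Leave it.
- oil_bottle: small bottle with a black cap, 44 mm across, 72 high, standing beside the viewer; origin: centre of its underside. Leave it.
- parts_cup: shallow grey parts cup, 68 mm across, 12 high, beside the viewer; origin: centre of its underside. Leave it.
- tweezers: steel tweezers, 124 mm long (along their y), 10 high, lying in front of the viewer; origin: centre of the underside. Leave them.
- holder: wooden movement holder with two steel jaws, 30 x 58 mm, 20 high, to the left; origin: centre of its underside. Leave it.
- screwdriver: watch screwdriver, 125 mm long (along its y), 12 thick, lying in front to the left; origin: centre of its underside. Leave it.

How it is judged (in metres and radians):
On the way, in this order (a step that is already met when the one before it is completed fails the run):
1. the lever's nose points at the rider and the ring is still (angle between the x axis of lever_knob and the x axis of rider_point, either way round below 0.06 rad and velocity of joint polar_ring between -0.05 and 0.05 rad/s and value of joint lamp_button below 0.002 m), for 0.3 s.
2. the lamp button is pressed down while the ring is set (value of joint lamp_button above 0.004 m and angle between the x axis of lever_knob and the x axis of rider_point, either way round below 0.06 rad), for 0.05 s.
At the end, for the whole second after the job is handed in: The lever points at the rider within 0.06 rad (about 3.5 degrees), the ring is still, the button was pressed afterwards and is up again; the rider has moved less than 4 mm, the watch case less than 10 mm, the other loose things less than 20 mm (angle between the x axis of lever_knob and the x axis of rider_point, either way round below 0.06 rad and velocity of joint polar_ring between -0.05 and 0.05 rad/s and value of joint lamp_button below 0.0015 m and distance of rider_point from where it was at the start of the episode below 0.004 m and distance of watch_case from where it was at the start of the episode below 0.01 m and distance of each of loupe, oil_bottle, parts_cup, tweezers, holder, screwdriver from where it was at the start of the episode below 0.02 m and linear speed of watch_case below 0.02 m/s); the robot touches nothing.
It fails at once if the lever was gripped or shoved hard (more than 18 N between the fingers and the ring with its lever) (contact force between the fingers and polar_ring above 18 N).
It fails at once if the index rider was moved (distance of rider_point from where it was at the start of the episode above 0.004 m).
It fails at once if the watch case was lifted or shifted (distance of watch_case from where it was at the start of the episode above 0.01 m).
It fails at once if one of the other loose things was lifted or shifted (distance of any of loupe, oil_bottle, parts_cup, tweezers, holder, screwdriver from where it was at the start of the episode above 0.02 m).
It also fails if it takes over 48 s, if anything falls off the work surface, if the arm or the gripper's body presses on something with over 40 N, if the wrist force passes 120 N, or if a joint passes its speed limit or range.

## Working session

There is one attempt and no reset: what is moved stays moved. The work goes in short steps, Python scripts to look and compute and a tool call to move; the robot and the scene stay as the last step left them, time stands still between calls to the robot, and variables do not carry over. Pictures are saved under pics/ and viewed, at most 10 in all, crops included, and the job is handed in when it is done.

Besides the shell and the picture viewer there is one more tool, called after "Emit:" by a JSON object that holds its "api" and its "payload". step_arm: Moves the arm, as the interface text tells. Its arguments: {"type":"object","properties":{"motion":{"type":"array","items":{"type":"object","properties":{"dr":{"type":"array","items":{"type":"number"}},"slide":{"type":"array","items":{"type":"number"}},"jaw":{"type":"number"}}}}},"required":["motion"]}

```bash
mkdir -p pics; python3 - <<'E'
from bench import arm, optics
import cv2
s=arm.read_state();print(s['clock'],s['position'],s['ee_rot'],s['gripper_width'])
for n in("scene","top","wrist"):
    i=optics.camera_info(n);print(n,{k:(v.round(4).tolist() if hasattr(v,'round') else v) for k,v in i.items()})
    cv2.imwrite(f"pics/{n}0.png",optics.get_image(n))
E
```

```text
0.0 [195.07558461 593.15826575 230.21793407] [ 9.87388302e-01 -1.58313389e-01 -1.30982223e-04  1.09273279e-03] 85.24097163432654
scene {'camera_matrix': [[450.0024, 0.0, 285.2125], [0.0, 450.0024, 204.746], [0.0, 0.0, 1.0]], 'view': [[0.4579, -0.8889, -0.0132, 80.198], [0.6474, 0.3232, 0.6902, -479.2908], [-0.6093, -0.3246, 0.7235, -495.1784], [0.0, 0.0, 0.0, 1.0]]}
top {'camera_matrix': [[517.7477, 0.0, 282.0849], [0.0, 517.7477, 212.1182], [0.0, 0.0, 1.0]], 'view': [[-0.0185, -0.9998, 0.0006, 361.7476], [0.9922, -0.0183, 0.1233, -486.7307], [-0.1232, 0.0029, 0.9924, -1076.891], [0.0, 0.0, 0.0, 1.0]]}
wrist {'camera_matrix': [[312.1977, 0.0, 283.9226], [0.0, 312.1977, 211.6123], [0.0, 0.0, 1.0]], 'T_tool_cam': [[-0.0003, 0.9501, 0.3118, 79.5122], [1.0, 0.0006, -0.001, -0.571], [-0.0011, 0.3118, -0.9501, -142.9817], [0.0, 0.0, 0.0, 1.0]]}
```

View pics/top0.png

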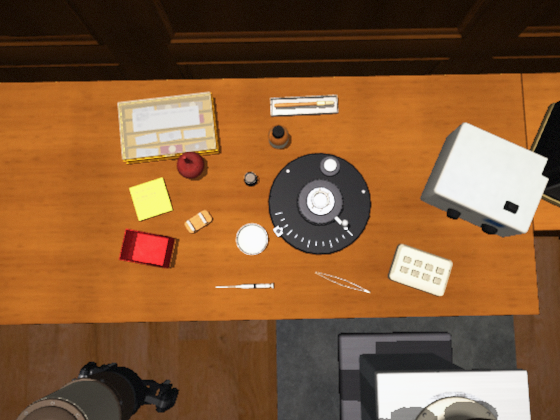

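View pics/scene0.png

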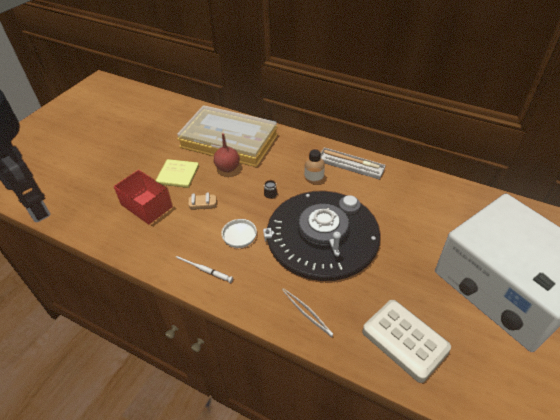

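The top view shows the viewer at about (320,202), the button at (330,166), the knob near (344,222), the rider at (278,231) and the parts cup at (252,239). I'll zoom in and measure.

```bash
cat > h.py <<'E'
import numpy as np, cv2
from bench import arm, optics
from scipy.spatial.transform import Rotation as R
def cam(n,s=None):
    i=optics.camera_info(n);K=np.array(i['camera_matrix'])
    if n=='wrist':
        T=np.eye(4);T[:3,:3]=R.from_quat(s['ee_rot']).as_matrix();T[:3,3]=s['position']
        V=np.linalg.inv(T@np.array(i['T_tool_cam']))
    else: V=np.array(i['view'])
    return K,V
def px2w(c,uv,z):
    K,V=c;d=np.linalg.inv(K)@[uv[0],uv[1],1];d=V[:3,:3].T@(d*[1,-1,-1]);o=-V[:3,:3].T@V[:3,3]
    return o+d*(z-o[2])/d[2]
def w2px(c,p):
    K,V=c;q=V[:3,:3]@p+V[:3,3];q=K@(q*[1,-1,-1]);return q[:2]/q[2]
E
python3 - <<'E'
from h import *
im=cv2.imread('pics/top0.png');c=cam('top')
g=im.max(2);m=((g<70).astype('uint8')*255);m[:,:255]=0;m[:,385:]=0;m[:148]=0;m[265:]=0
m=cv2.morphologyEx(m,cv2.MORPH_CLOSE,np.ones((9,9)))
k=max(cv2.findContours(m,0,2)[0],key=cv2.contourArea);h=cv2.convexHull(k)
e=cv2.fitEllipse(h);print('ellipse',e)
P=np.array([px2w(c,p[0],18) for p in h]);print(cv2.minEnclosingCircle(P[:,:2].astype('float32')))
cv2.imwrite('pics/crop.png',cv2.resize(im[145:265,240:390],None,fx=5,fy=5,interpolation=cv2.INTER_CUBIC))
E
```

```text
ellipse ((319.17083740234375, 203.39566040039062), (100.72789001464844, 101.99075317382812), 110.94590759277344)
((513.3084106445312, 271.976806640625), 111.05541229248047)
```

View pics/crop.png

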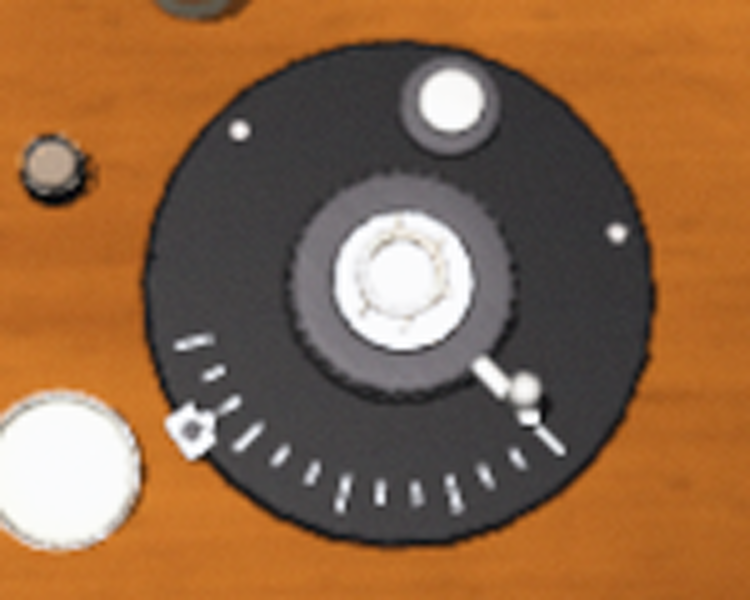

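The crop shows the knob ball at (525,388), rider at (191,430), button at (451,100) and window at (403,281) in crop pixels (scale 5, offset (240,145)).

```bash
python3 - <<'E'
from h import *
c=cam('top');f=lambda u,v,z:px2w(c,((u+.5)/5-.5+240,(v+.5)/5-.5+145),z)
A=f(403,281,46.5);F=np.array([513.3,272,18.]);print('axis',A)
K=f(525,388,80);Rd=f(191,430,29);B=f(451,100,30);L=f(52,164,30);C=f(62,470,12);N=f(529,420,42)
an=lambda p,o:np.arctan2(*(p-o)[1::-1])
for n,p in dict(K=K,N=N,R=Rd,B=B,loupe=L,cup=C).items():print(n,p.round(1),[(np.hypot(*(p-o)[:2]).round(1),an(p,o).round(3)) for o in(A,F)])
s=arm.read_state();print(R.from_quat(s['ee_rot']).as_matrix().round(3))
E
```

```text
axis [513.87419213 271.83103604  46.5       ]
K [464.1 226.   80. ] [(np.float64(67.7), np.float64(-2.397)), (np.float64(67.4), np.float64(-2.39))]
N [454.4 220.   42. ] [(np.float64(78.9), np.float64(-2.425)), (np.float64(78.5), np.float64(-2.419))]
R [454.  362.6  29. ] [(np.float64(108.7), np.float64(2.155)), (np.float64(108.3), np.float64(2.151))]
B [595.  247.6  30. ] [(np.float64(84.6), np.float64(-0.29)), (np.float64(85.2), np.float64(-0.29))]
loupe [570.  420.5  30. ] [(np.float64(158.9), np.float64(1.21)), (np.float64(158.9), np.float64(1.206))]
cup [439.2 418.7  12. ] [(np.float64(164.7), np.float64(2.042)), (np.float64(164.3), np.float64(2.039))]
[[ 0.95  -0.313 -0.   ]
 [-0.313 -0.95  -0.002]
 [ 0.     0.002 -1.   ]]
```

```bash
cat >> h.py <<'E'
AX=np.array([513.6,271.9])
def rel(pos,yaw):  # slide and dr for a tool-down target (yaw = direction of tool x, deg)
    s=arm.read_state();M=R.from_quat(s['ee_rot']);y=np.deg2rad(yaw)
    T=R.from_matrix(np.array([[np.cos(y),np.sin(y),0],[np.sin(y),-np.cos(y),0],[0,0,-1]]))
    print((M.inv().apply(np.array(pos)-s['position'])).round(1).tolist(),((M.inv()*T).as_rotvec(degrees=True)/8).round(2).tolist())
def arc(a,off,z,r=68):  # finger behind lever angle a (rad) by off mm
    p=AX+r*np.array([np.cos(a),np.sin(a)])+off*np.array([-np.sin(a),np.cos(a)])
    rel([*p,z],np.rad2deg(np.arctan2(-np.cos(a),np.sin(a)))-180)
E
python3 - <<'E'
from h import *
arc(3.883,40,200)
E
```

```text
[404.5, 284.6, 31.0] [0.01, -0.0, 3.66]
```

Emit:
{"api": "step_arm", "payload": {"motion": [{"slide":[51,36,4],"dr":[0,0,0.5],"jaw":0},{"slide":[101,71,8],"dr":[0,0,1],"jaw":0},{"slide":[152,107,12],"dr":[0,0,1.5],"jaw":0},{"slide":[202,142,16],"dr":[0,0,2],"jaw":0},{"slide":[253,178,20],"dr":[0,0,2.5],"jaw":0},{"slide":[303,213,24],"dr":[0,0,3],"jaw":0},{"slide":[354,249,28],"dr":[0,0,3.4],"jaw":0},{"slide":[404.5,284.6,31],"dr":[0,0,3.66],"jaw":0}]}}

```text
clock: 1.15
position: [491.4, 195.2, 200.2]
ee_rot: [0.915, -0.403, -0.0, -0.0]
contact_force: [0.6, 0.7, 0.9]
gripper_width: -0.1
grasp_force: 0.0
```

```bash
python3 - <<'E'
from h import *
s=arm.read_state();print(s['clock'],s['position'],s['joints'],s['gripper_width'],s['contact_force'])
arc(3.883,40,58)
cv2.imwrite('pics/w1.png',optics.get_image('wrist'))
E
```

```text
1.15 [491.37838929 195.17564529 200.16702331] [ 6.85098322e-01  2.47537701e-01 -2.74707344e-01 -6.33173979e-05
 -1.04848598e+00  5.58753589e-02] -0.05786994361953791 [0.63990352 0.71361103 0.89847317]
[-1.6, -0.2, 142.2] [-0.0, 0.0, -0.0]
```

View pics/w1.png

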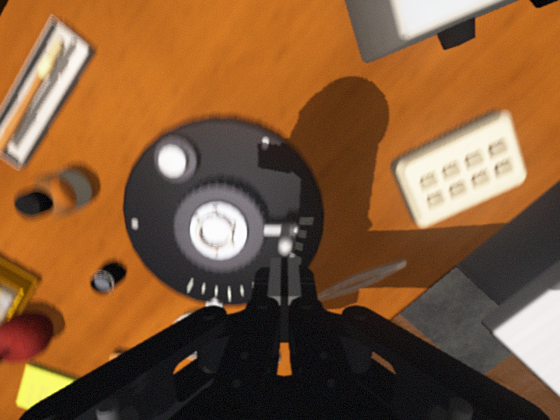

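The wrist view shows the finger tips (285,265) lined up behind the knob (287,243), clear of it. Descending.

Emit:
{"api": "step_arm", "payload": {"motion": [{"slide":[-1,0,20],"dr":[0,0,0],"jaw":0},{"slide":[-1.6,0,45],"dr":[0,0,0],"jaw":0},{"slide":[-1.6,0,70],"dr":[0,0,0],"jaw":0},{"slide":[-1.6,0,95],"dr":[0,0,0],"jaw":0},{"slide":[-1.6,0,115],"dr":[0,0,0],"jaw":0},{"slide":[-1.6,0,130],"dr":[0,0,0],"jaw":0},{"slide":[-1.6,0,140],"dr":[0,0,0],"jaw":0},{"slide":[-1.6,0,142],"dr":[0,0,0],"jaw":0}]}}

```text
clock: 2.2
position: [489.4, 198.0, 57.8]
ee_rot: [0.915, -0.403, -0.0, 0.0]
contact_force: [-0.2, 0.2, 0.5]
gripper_width: -0.0
grasp_force: 0.0
```

```bash
python3 - <<'E'
from h import *
s=arm.read_state();print(s['clock'],s['position'],s['contact_force'])
for a,o in [(3.883,30),(3.883,22),(3.883,18)]+[(3.883-.085*i,18) for i in range(1,6)]: arc(a,o,58)
E
```

```text
2.2 [489.36906082 198.03085468  57.84910591] [-0.15151554  0.20426105  0.49410242]
[-8.1, 0.2, -0.2] [0.01, 0.0, 0.0]
[-16.1, 0.2, -0.2] [0.01, 0.0, 0.0]
[-20.1, 0.2, -0.2] [0.01, 0.0, 0.0]
[-26.0, 1.5, -0.1] [0.01, -0.0, 0.61]
[-31.9, 2.3, -0.1] [0.01, -0.0, 1.22]
[-37.9, 2.6, -0.1] [0.01, -0.0, 1.83]
[-43.8, 2.3, -0.1] [0.01, -0.0, 2.44]
[-49.8, 1.6, -0.1] [0.01, -0.0, 3.05]
```

Emit:
{"api": "step_arm", "payload": {"motion": [{"slide":[-6,0,0],"dr":[0,0,0],"jaw":0},{"slide":[-12,0,0],"dr":[0,0,0],"jaw":0},{"slide":[-15,0,0],"dr":[0,0,0],"jaw":0},{"slide":[-17,0,0],"dr":[0,0,0],"jaw":0},{"slide":[-19,0,0],"dr":[0,0,0],"jaw":0},{"slide":[-21,0.3,0],"dr":[0,0,0.15],"jaw":0},{"slide":[-23,0.8,0],"dr":[0,0,0.3],"jaw":0},{"slide":[-26,1.5,0],"dr":[0,0,0.6],"jaw":0}]}}

```text
clock: 3.2
position: [471.1, 216.3, 58.4]
ee_rot: [0.897, -0.442, 0.0, -0.0]
contact_force: [0.6, -0.5, -0.4]
gripper_width: -0.1
grasp_force: 0.6
```

```bash
python3 - <<'E'
from h import *
s=arm.read_state();print(s['clock'],s['position'],s['contact_force'])
im=optics.get_image('top');cv2.imwrite('pics/t2.png',cv2.resize(im[145:265,240:390],None,fx=5,fy=5,interpolation=cv2.INTER_CUBIC))
for i in range(1,9): arc(3.798-.058*i,18,58)
E
```

```text
3.2 [471.06944759 216.32056005  58.37309999] [ 0.57545633 -0.48784253 -0.41648085]
[-3.8, 1.2, 0.4] [-0.0, -0.0, 0.41]
[-7.8, 1.9, 0.4] [-0.0, -0.0, 0.82]
[-11.9, 2.4, 0.4] [-0.0, -0.0, 1.24]
[-15.9, 2.6, 0.4] [-0.0, -0.0, 1.65]
[-20.0, 2.6, 0.4] [-0.0, -0.0, 2.07]
[-24.1, 2.4, 0.4] [-0.0, -0.0, 2.48]
[-28.1, 1.9, 0.4] [-0.0, -0.0, 2.9]
[-32.1, 1.2, 0.4] [-0.0, -0.0, 3.32]
```

View pics/t2.png

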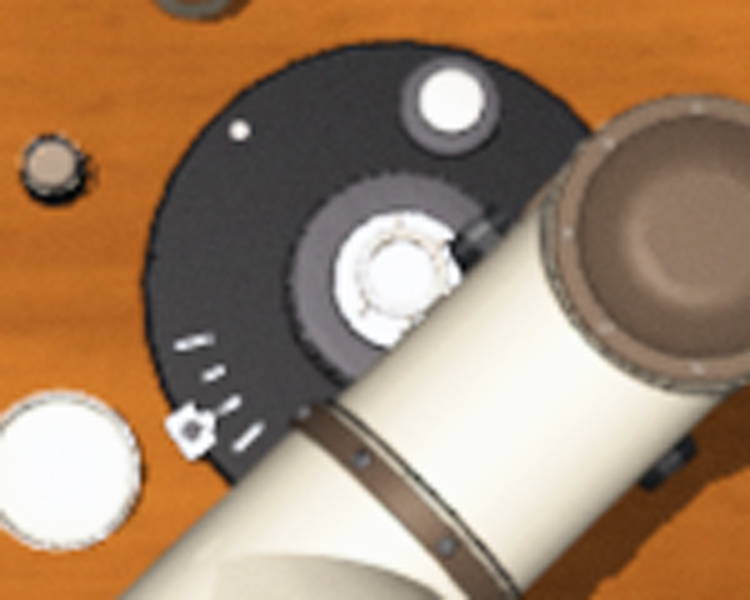

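The arm hides the lever in the top view, but the 0.7 N reaction shows contact. I'll keep pushing along the arc.

Emit:
{"api": "step_arm", "payload": {"motion": [{"slide":[-3.8,1.2,0],"dr":[0,0,0.41],"jaw":0},{"slide":[-7.8,1.9,0],"dr":[0,0,0.82],"jaw":0},{"slide":[-11.9,2.4,0],"dr":[0,0,1.24],"jaw":0},{"slide":[-15.9,2.6,0],"dr":[0,0,1.65],"jaw":0},{"slide":[-20,2.6,0],"dr":[0,0,2.07],"jaw":0},{"slide":[-24.1,2.4,0],"dr":[0,0,2.48],"jaw":0},{"slide":[-28.1,1.9,0],"dr":[0,0,2.9],"jaw":0},{"slide":[-32.1,1.2,0],"dr":[0,0,3.32],"jaw":0}]}}

```text
clock: 4.25
position: [450.3, 240.9, 58.3]
ee_rot: [0.772, -0.636, 0.0, 0.0]
contact_force: [0.2, -0.3, -0.5]
gripper_width: 0.1
grasp_force: 0.6
```

```bash
python3 - <<'E'
from h import *
s=arm.read_state();print(s['clock'],s['position'],s['contact_force'],s['joints'])
for i in range(1,9): arc(3.334-.065*i,18,58)
E
```

```text
4.25 [450.31017215 240.85579641  58.34194004] [ 0.21101649 -0.3029774  -0.5002041 ] [ 8.09563814e-01  3.94943868e-01 -4.88457999e-01  3.84609673e-04
 -6.87503798e-01 -6.17243927e-01]
[-4.8, 1.0, 0.3] [-0.0, -0.0, 0.47]
[-9.3, 1.7, 0.3] [-0.0, -0.0, 0.93]
[-13.9, 2.1, 0.3] [-0.0, -0.0, 1.4]
[-18.5, 2.3, 0.3] [-0.0, -0.0, 1.86]
[-23.0, 2.1, 0.3] [-0.0, -0.0, 2.33]
[-27.6, 1.7, 0.3] [-0.0, -0.0, 2.79]
[-32.1, 0.9, 0.3] [-0.0, -0.0, 3.26]
[-36.5, -0.1, 0.3] [-0.0, -0.0, 3.73]
```

Emit:
{"api": "step_arm", "payload": {"motion": [{"slide":[-4.8,1.0,0],"dr":[0,0,0.47],"jaw":0},{"slide":[-9.3,1.7,0],"dr":[0,0,0.93],"jaw":0},{"slide":[-13.9,2.1,0],"dr":[0,0,1.4],"jaw":0},{"slide":[-18.5,2.3,0],"dr":[0,0,1.86],"jaw":0},{"slide":[-23,2.1,0],"dr":[0,0,2.33],"jaw":0},{"slide":[-27.6,1.7,0],"dr":[0,0,2.79],"jaw":0},{"slide":[-32.1,0.9,0],"dr":[0,0,3.26],"jaw":0},{"slide":[-36.5,-0.1,0],"dr":[0,0,3.73],"jaw":0}]}}

```text
clock: 5.25
position: [443.0, 276.3, 58.2]
ee_rot: [-0.582, 0.813, -0.0, -0.001]
contact_force: [1.0, -1.3, 0.6]
gripper_width: 0.0
grasp_force: 0.7
```

```bash
python3 - <<'E'
from h import *
s=arm.read_state();print(s['clock'],s['position'],s['contact_force'],s['joints'])
for i in range(1,9): arc(2.814-.06*i,18,58)
E
```

```text
5.25 [442.9676989  276.25512888  58.19336809] [ 1.00554356 -1.27717845  0.56119029] [ 8.68761265e-01  4.10941625e-01 -4.59770125e-01  1.08666184e-04
 -7.01590308e-01 -1.19746842e+00]
[-4.7, 0.7, 0.2] [0.0, -0.01, 0.42]
[-8.9, 1.4, 0.2] [0.0, -0.01, 0.85]
[-13.1, 1.9, 0.2] [0.0, -0.01, 1.28]
[-17.3, 2.1, 0.2] [0.0, -0.01, 1.71]
[-21.5, 2.0, 0.2] [0.0, -0.01, 2.14]
[-25.7, 1.7, 0.2] [0.0, -0.01, 2.57]
[-29.9, 1.2, 0.2] [0.0, -0.01, 3.0]
[-34.0, 0.4, 0.1] [0.0, -0.01, 3.43]
```

Emit:
{"api": "step_arm", "payload": {"motion": [{"slide":[-4.7,0.7,0],"dr":[0,0,0.42],"jaw":0},{"slide":[-8.9,1.4,0],"dr":[0,0,0.85],"jaw":0},{"slide":[-13.1,1.9,0],"dr":[0,0,1.28],"jaw":0},{"slide":[-17.3,2.1,0],"dr":[0,0,1.71],"jaw":0},{"slide":[-21.5,2.0,0],"dr":[0,0,2.14],"jaw":0},{"slide":[-25.7,1.7,0],"dr":[0,0,2.57],"jaw":0},{"slide":[-29.9,1.2,0],"dr":[0,0,3.0],"jaw":0},{"slide":[-32,0.8,0],"dr":[0,0,3.2],"jaw":0}]}}

```text
clock: 6.25
position: [452.4, 306.9, 58.1]
ee_rot: [-0.388, 0.922, -0.0, -0.001]
contact_force: [-0.6, -1.3, 1.4]
gripper_width: -0.0
grasp_force: 0.6
```

```bash
python3 - <<'E'
from h import *
s=arm.read_state();print(s['clock'],s['position'],s['contact_force'],s['joints'])
for n in('top','scene','wrist'):
    im=optics.get_image(n);cv2.imwrite(f'pics/{n}3.png',im)
a=cv2.imread('pics/top3.png')[145:265,240:390];b=cv2.imread('pics/scene3.png')[180:300,230:380]
w=cv2.imread('pics/wrist3.png')
o=np.zeros((600,800,3),'uint8');o[:300,:375]=cv2.resize(a,(375,300));o[:300,380:755]=cv2.resize(b,(375,300));o[300:,:400]=cv2.resize(w,(400,300))
cv2.imwrite('pics/m3.png',o)
E
```

```text
6.25 [452.44415997 306.88964221  58.11826359] [-0.62658359 -1.25089678  1.37802115] [ 8.92605285e-01  4.44017913e-01 -3.98851279e-01 -7.95502785e-05
 -7.29452891e-01 -1.66651613e+00]
```

View pics/m3.png

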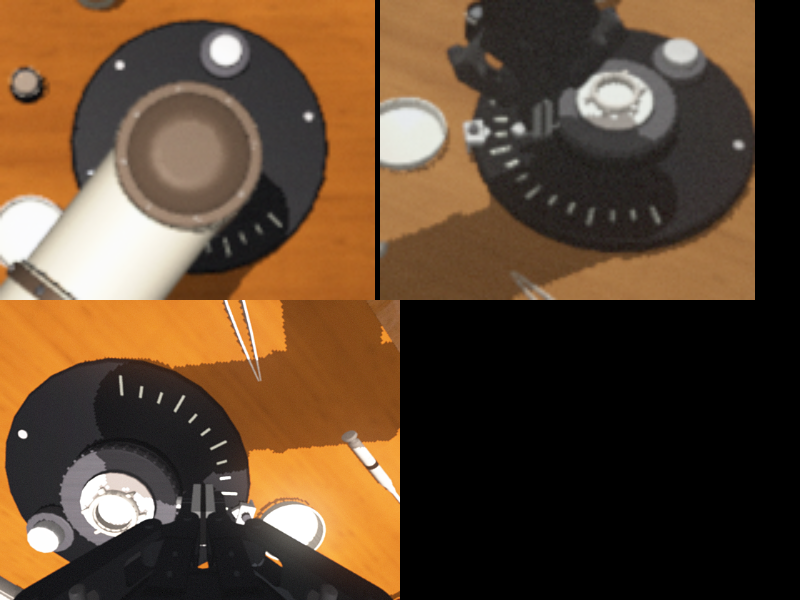

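The scene crop (top right) shows the ball near (517,128) with the finger at (543,118) and the rider at (476,131). I'll compute the lever angle.

```bash
python3 - <<'E'
from h import *
c=cam('scene')
for n,p,z in(('knob',(284.8,231.2),79),('rider',(268.4,232.4),28)):
    q=px2w(c,p,z)[:2]-AX;print(n,np.hypot(*q),np.arctan2(q[1],q[0]))
for a in(2.6,2.4,2.35,2.3,2.25,2.155):
    print(a,w2px(c,np.array([*(AX+68*np.array([np.cos(a),np.sin(a)])),78])),w2px(c,np.array([*(AX+83*np.array([np.cos(a),np.sin(a)])),42])))
im=cv2.imread('pics/scene3.png');cv2.imwrite('pics/s3c.png',cv2.resize(im[200:260,250:330],(800,600),interpolation=cv2.INTER_CUBIC))
E
```

```text
knob 93.52612440371935 2.715420565885173
rider 107.05853289377434 2.2099796620398298
2.6 [293.37669974 222.10446238] [286.56637193 238.17303454]
2.4 [290.045287  217.1347919] [282.69182031 232.07251387]
2.35 [289.43505344 215.83923296] [281.99079178 230.48624504]
2.3 [288.91601702 214.52949575] [281.39893937 228.88431818]
2.25 [288.48878212 213.20910139] [280.91675488 227.27107995]
2.155 [287.93097987 210.68347259] [280.3031341  224.19009621]
```

View pics/s3c.png

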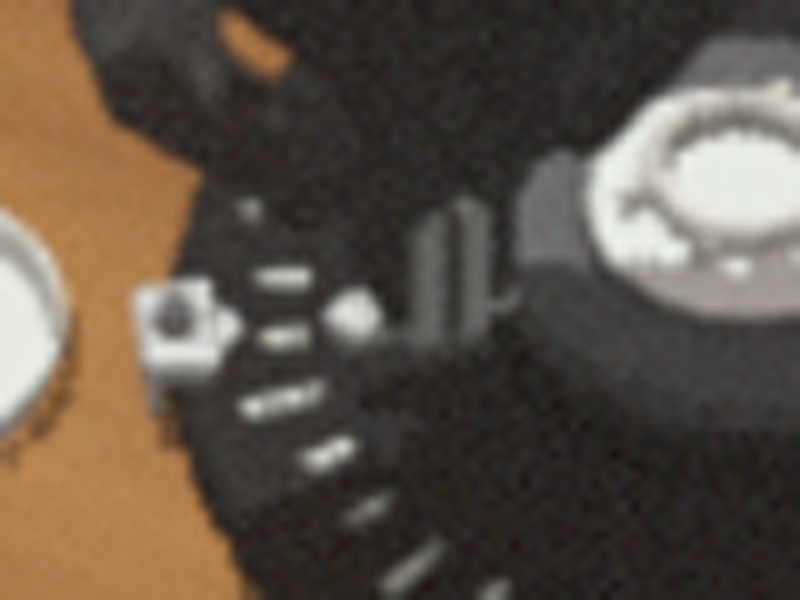

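The bright spot at (355,315) in the crop is the lever's nose, not the ball (the finger hides that). I'll recompute from the nose.

```bash
python3 - <<'E'
from h import *
c=cam('scene')
for n,p,z in(('nose',(285,231.0),41),('nosetip',(282,231.2),41),('ridertip',(273.7,232.2),21),('riderscrew',(267,231.2),30),('window',(323.5,217.8),46.5)):
    q=px2w(c,p,z)[:2]-AX;print(n,q+AX,np.hypot(*q),np.arctan2(q[1],q[0]))
# contact geometry: finger offset behind rider direction
s=arm.read_state();d=s['position'][:2]-AX
for a in(2.155,2.37): print(a,d@[-np.sin(a),np.cos(a)],d@[np.cos(a),np.sin(a)])
E
```

```text
nose [457.43950695 325.69085607] 77.76539832175465 2.3777428406571204
nosetip [454.46213292 330.52967983] 83.27500633227228 2.360509635709589
ridertip [459.85033655 351.94357573] 96.41576808851727 2.1621410883109355
riderscrew [449.72692603 360.7949419 ] 109.46268896301339 2.193846065003101
window [515.96425295 272.56834546] 2.4569040780192815 0.2754993531797009
2.155 31.36035600560699 63.067742287494205
2.37 17.182986905628038 68.306346755197
```

```bash
python3 - <<'E'
from h import *
for a in np.linspace(2.37,2.165,7)[1:]: arc(a,17.2,58)
E
```

```text
[-2.3, 0.2, 0.2] [0.0, -0.0, 0.24]
[-4.7, 0.7, 0.2] [0.0, -0.0, 0.48]
[-7.0, 1.1, 0.2] [0.0, -0.0, 0.73]
[-9.4, 1.4, 0.2] [0.0, -0.0, 0.97]
[-11.8, 1.6, 0.2] [0.0, -0.0, 1.22]
[-14.2, 1.8, 0.2] [0.0, -0.0, 1.46]
```

Emit:
{"api": "step_arm", "payload": {"motion": [{"slide":[-2.3,0.2,0],"dr":[0,0,0.24],"jaw":0},{"slide":[-4.7,0.7,0],"dr":[0,0,0.48],"jaw":0},{"slide":[-7,1.1,0],"dr":[0,0,0.73],"jaw":0},{"slide":[-9.4,1.4,0],"dr":[0,0,0.97],"jaw":0},{"slide":[-11.5,1.6,0],"dr":[0,0,1.2],"jaw":0},{"slide":[-12.8,1.7,0],"dr":[0,0,1.35],"jaw":0},{"slide":[-13.5,1.8,0],"dr":[0,0,1.4],"jaw":0},{"slide":[-13.5,1.8,0],"dr":[0,0,1.4],"jaw":0}]}}

```text
clock: 7.4
position: [461.0, 318.3, 58.3]
ee_rot: [-0.297, 0.955, 0.0, 0.0]
contact_force: [-0.7, -1.0, -0.7]
gripper_width: 0.4
grasp_force: 0.5
```

```bash
python3 - <<'E'
from h import *
s=arm.read_state();d=s['position'][:2]-AX;print(s['clock'],s['position'],s['contact_force'])
for a in(2.15,2.165,2.18,2.2): print(a,d@[-np.sin(a),np.cos(a)])
im=optics.get_image('scene');cv2.imwrite('pics/s4.png',im);cv2.imwrite('pics/s4c.png',cv2.resize(im[200:260,250:330],(800,600),interpolation=cv2.INTER_CUBIC))
E
```

```text
7.4 [461.0078454  318.32224669  58.31417399] [-0.66174893 -1.02556609 -0.65015562]
2.15 18.60473801913026
2.165 17.58812145466269
2.18 16.567547637067157
2.2 15.201023824023512
```

View pics/s4c.png

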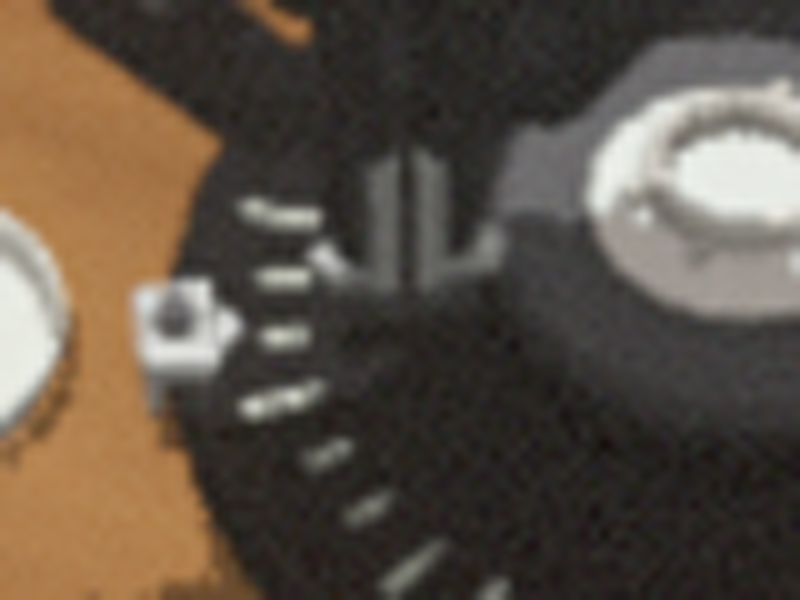

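The nose tip is now at about (310,250), i.e. scene pixel (280.5,224.5), which puts the angle at about 2.16 rad, on target. I'll back off, lift and check from above.

Emit:
{"api": "step_arm", "payload": {"motion": [{"slide":[0,0,0],"dr":[0,0,0],"jaw":0},{"slide":[4,0,0],"dr":[0,0,0],"jaw":0},{"slide":[12,0,0],"dr":[0,0,0],"jaw":0},{"slide":[18,0,0],"dr":[0,0,0],"jaw":0},{"slide":[20,0,-10],"dr":[0,0,0],"jaw":0},{"slide":[20,0,-40],"dr":[0,0,0],"jaw":0},{"slide":[20,0,-75],"dr":[0,0,0],"jaw":0},{"slide":[20,0,-100],"dr":[0,0,0],"jaw":0}]}}

```text
clock: 8.45
position: [444.9, 307.4, 160.9]
ee_rot: [-0.297, 0.955, 0.001, 0.001]
contact_force: [-1.4, 0.9, -0.1]
gripper_width: -0.2
grasp_force: 0.0
```

```bash
python3 - <<'E'
from h import *
s=arm.read_state();print(s['clock'],s['position'])
rel([592,248,150],-105);rel([592,248,60],-60)
E
```

```text
8.45 [444.90853436 307.435439   160.87885829]
[-87.4, -132.4, 11.1] [-0.0, 0.02, -5.06]
[-87.2, -132.4, 101.1] [-0.01, 0.02, -10.68]
```

Emit:
{"api": "step_arm", "payload": {"motion": [{"slide":[-11,-16.5,0],"dr":[0,0,0],"jaw":0},{"slide":[-22,-33,0],"dr":[0,0,0],"jaw":0},{"slide":[-36,-55,0],"dr":[0,0,0],"jaw":0},{"slide":[-50,-76,0],"dr":[0,0,0],"jaw":0},{"slide":[-64,-98,5],"dr":[0,0,0],"jaw":0},{"slide":[-78,-118,15],"dr":[0,0,0],"jaw":0},{"slide":[-87,-132,30],"dr":[0,0,0],"jaw":0},{"slide":[-87.3,-132.4,40],"dr":[0,0,0],"jaw":0}]}}

```text
clock: 9.45
position: [591.6, 246.1, 115.8]
ee_rot: [-0.296, 0.955, -0.0, -0.002]
contact_force: [-0.2, 0.2, -0.3]
gripper_width: 0.0
grasp_force: 0.0
```

```bash
python3 - <<'E'
from h import *
s=arm.read_state();print(s['clock'],s['position'],s['contact_force'])
w=optics.get_image('wrist');c=cam('wrist',s)
for n,p in dict(button=[595,247.6,30],axis=[*AX,46.5],rider=[*(AX+96.5*np.array([np.cos(2.165),np.sin(2.165)])),21],nose=[*(AX+83*np.array([np.cos(2.165),np.sin(2.165)])),42]).items(): print(n,w2px(c,np.array(p)))
t=optics.get_image('top')[145:265,240:390];sc=optics.get_image('scene')[180:300,230:380]
o=np.zeros((600,800,3),'uint8');o[:300,:375]=cv2.resize(t,(375,300));o[300:,:375]=cv2.resize(sc,(375,300));o[:420,400:]=cv2.resize(w[:,:],(400,300))[0:0] if 0 else 0
o[:315,380:800]=cv2.resize(w,(420,315));cv2.imwrite('pics/m5.png',o);cv2.imwrite('pics/w5.png',w);cv2.imwrite('pics/s5c.png',sc)
E
```

```text
9.45 [591.57637011 246.12369154 115.75126534] [-0.21876065  0.2302156  -0.31893147]
button [282.21522594 222.5853025 ]
axis [379.5194854 156.618246 ]
rider [497.45974511 152.65583178]
nose [497.71182345 156.43163451]
```

View pics/m5.png

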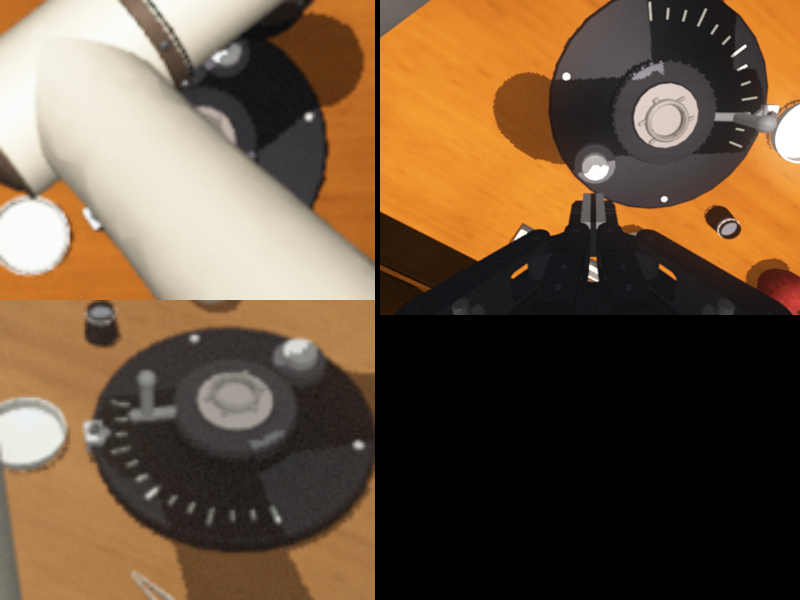

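The wrist view puts the button at full-frame (288,221), under the tool, and the scene crop shows the lever aimed roughly at the rider. I'll use the last picture for a zoomed check of the lever angle.

```bash
python3 - <<'E'
from h import *
w=cv2.imread('pics/w5.png');s5=cv2.imread('pics/s5c.png')
o=np.zeros((600,800,3),'uint8')
o[:,:400]=cv2.resize(w[125:200,490:540],(400,600),interpolation=cv2.INTER_CUBIC)   # x8
o[:300,400:]=cv2.resize(s5[30:60,30:70],(400,300),interpolation=cv2.INTER_CUBIC) # x10, origin 260,210
o[300:,400:]=cv2.resize(w[125:200,430:530],(400,300),interpolation=cv2.INTER_CUBIC) # x4
cv2.imwrite('pics/m6.png',o)
s=arm.read_state();cw=cam('wrist',s);cs=cam('scene')
for a in(2.08,2.12,2.16,2.2,2.24):
    f=lambda r,z:np.array([*(AX+r*np.array([np.cos(a),np.sin(a)])),z])
    print(a,'scene ball',w2px(cs,f(68,78)).round(1),'tip',w2px(cs,f(83,41)).round(1),'base50',w2px(cs,f(50,42)).round(1),'wrist ball',w2px(cw,f(68,78)).round(1),'base50',w2px(cw,f(50,42)).round(1),'rtip',w2px(cw,f(96.5,21)).round(1),'rs',w2px(cs,f(96.5,21)).round(1))
E
```

```text
2.08 scene ball [287.7 208.7] tip [280.1 222.1] base50 [297.3 221.2] wrist ball [505.5 175.3] base50 [445.6 162.8] rtip [491.6 164.1] rs [273.4 229.1]
2.12 scene ball [287.8 209.8] tip [280.2 223.4] base50 [297.3 222. ] wrist ball [506.8 170.8] base50 [446.3 159.9] rtip [493. 159.] rs [273.5 230.6]
2.16 scene ball [288.  210.8] tip [280.3 224.7] base50 [297.4 222.7] wrist ball [508.  166.2] base50 [446.9 157.1] rtip [494.2 154. ] rs [273.6 232.1]
2.2 scene ball [288.2 211.9] tip [280.6 226. ] base50 [297.6 223.5] wrist ball [509.  161.6] base50 [447.3 154.2] rtip [495.2 148.8] rs [273.9 233.6]
2.24 scene ball [288.4 212.9] tip [280.8 227.3] base50 [297.8 224.3] wrist ball [509.8 156.9] base50 [447.6 151.2] rtip [496.1 143.6] rs [274.2 235.1]
```

View pics/m6.png

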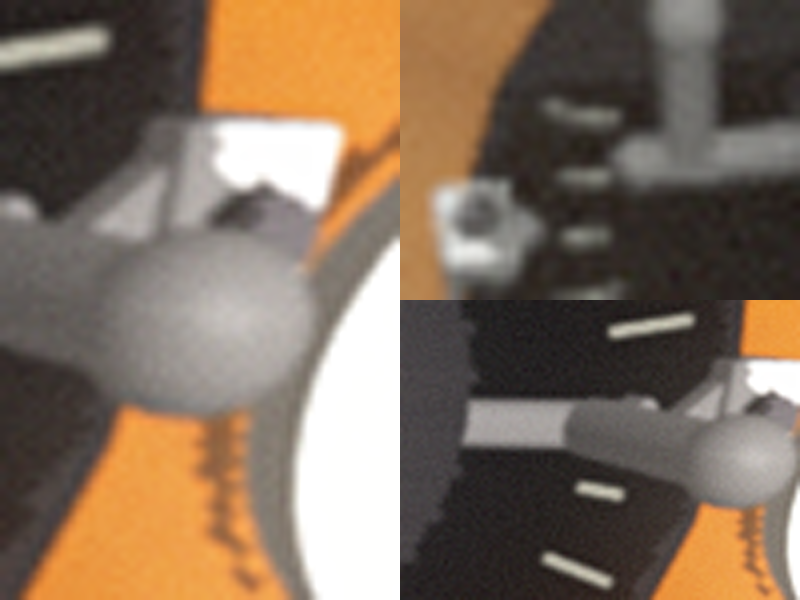

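Scene-view angles: ball ≈2.165, nose ≈2.17–2.19, rider tip ≈2.16, so the lever is set within tolerance. Now the button.

Emit:
{"api": "step_arm", "payload": {"motion": [{"slide":[-1,0.4,15],"dr":[0,0,0],"jaw":0},{"slide":[-2.4,0.8,35],"dr":[0,0,0],"jaw":0},{"slide":[-2.4,0.8,52],"dr":[0,0,0],"jaw":0},{"slide":[-2.4,0.8,64],"dr":[0,0,0],"jaw":0},{"slide":[-2.4,0.8,70],"dr":[0,0,0],"jaw":0},{"slide":[-2.4,0.8,74],"dr":[0,0,0],"jaw":0},{"slide":[-2.4,0.8,77],"dr":[0,0,0],"jaw":0},{"slide":[-2.4,0.8,78],"dr":[0,0,0],"jaw":0}]}}

```text
clock: 10.6
position: [593.1, 249.4, 40.5]
ee_rot: [-0.297, 0.955, 0.0, 0.0]
contact_force: [0.6, -0.4, 0.4]
gripper_width: -0.4
grasp_force: 0.0
```

Emit:
{"api": "step_arm", "payload": {"motion": [{"slide":[0,0,0.5],"dr":[0,0,0],"jaw":0},{"slide":[0,0,1],"dr":[0,0,0],"jaw":0},{"slide":[0,0,1.5],"dr":[0,0,0],"jaw":0},{"slide":[0,0,2],"dr":[0,0,0],"jaw":0},{"slide":[0,0,2.5],"dr":[0,0,0],"jaw":0},{"slide":[0,0,3],"dr":[0,0,0],"jaw":0},{"slide":[0,0,3.5],"dr":[0,0,0],"jaw":0},{"slide":[0,0,4],"dr":[0,0,0],"jaw":0}]}}

```text
clock: 11.6
position: [593.1, 249.4, 36.4]
ee_rot: [-0.297, 0.955, -0.0, 0.0]
contact_force: [-0.6, -0.3, 2.3]
gripper_width: -0.2
grasp_force: 1.4
```

Emit:
{"api": "step_arm", "payload": {"motion": [{"slide":[0,0,0.5],"dr":[0,0,0],"jaw":0},{"slide":[0,0,1],"dr":[0,0,0],"jaw":0},{"slide":[0,0,1.5],"dr":[0,0,0],"jaw":0},{"slide":[0,0,2],"dr":[0,0,0],"jaw":0},{"slide":[0,0,2.5],"dr":[0,0,0],"jaw":0},{"slide":[0,0,3],"dr":[0,0,0],"jaw":0},{"slide":[0,0,3],"dr":[0,0,0],"jaw":0},{"slide":[0,0,3],"dr":[0,0,0],"jaw":0}]}}

```text
clock: 12.6
position: [593.1, 249.4, 34.1]
ee_rot: [-0.297, 0.955, -0.0, 0.0]
contact_force: [-0.9, -0.8, 5.9]
gripper_width: 0.1
grasp_force: 3.3
```

Emit:
{"api": "step_arm", "payload": {"motion": [{"slide":[0,0,0.5],"dr":[0,0,0],"jaw":0},{"slide":[0,0,0.8],"dr":[0,0,0],"jaw":0},{"slide":[0,0,1.2],"dr":[0,0,0],"jaw":0},{"slide":[0,0,1.5],"dr":[0,0,0],"jaw":0},{"slide":[0,0,1.5],"dr":[0,0,0],"jaw":0},{"slide":[0,0,1.5],"dr":[0,0,0],"jaw":0},{"slide":[0,0,1.5],"dr":[0,0,0],"jaw":0},{"slide":[0,0,1.5],"dr":[0,0,0],"jaw":0}]}}

```text
clock: 13.6
position: [593.1, 249.4, 34.0]
ee_rot: [-0.297, 0.955, -0.0, 0.0]
contact_force: [-3.7, -0.6, 13.2]
gripper_width: 0.2
grasp_force: 6.3
```

It's bottomed out: force rises with no travel, after a spring-like ramp over about 6 mm. Releasing.

Emit:
{"api": "step_arm", "payload": {"motion": [{"slide":[0,0,-2],"dr":[0,0,0],"jaw":0},{"slide":[0,0,-5],"dr":[0,0,0],"jaw":0},{"slide":[0,0,-10],"dr":[0,0,0],"jaw":0},{"slide":[0,0,-20],"dr":[0,0,0],"jaw":0},{"slide":[0,0,-40],"dr":[0,0,0],"jaw":0},{"slide":[0,0,-70],"dr":[0,0,0],"jaw":0},{"slide":[0,0,-90],"dr":[0,0,0],"jaw":0},{"slide":[0,0,-90],"dr":[0,0,0],"jaw":0}]}}

```text
clock: 14.6
position: [593.5, 249.8, 123.6]
ee_rot: [-0.297, 0.955, 0.001, 0.002]
contact_force: [-0.9, -0.9, 0.2]
gripper_width: -0.0
grasp_force: 0.0
```

```bash
python3 - <<'E'
from h import *
s=arm.read_state();print(s['clock'],s['position'],s['contact_force'])
im=optics.get_image('scene')[180:300,230:380];b=cv2.imread('pics/s5c.png')
d=cv2.absdiff(im,b)[30:70,20:75].max(2);print(d.max(),(d>40).sum())  # lever/rider region unchanged?
print(arm.job_done() if d.max()<60 else 'check')
E
```

```text
14.6 [593.50975957 249.81240822 123.56216151] [-0.93482898 -0.90972684  0.22120596]
27 0
the job is handed in; nothing more can be done
None
```

The job is handed in (no verdict was returned): the lever points at the rider to within about 0.03 rad by the camera measurements, the lamp button was pressed until it bottomed out and then released, and the lever and rider had not shifted in the final camera check.

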